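# Refit the burr carrier on the coffee grinder

## Robot

A 6-joint arm with a two-finger parallel gripper is mounted at the origin on a cart in front of the work surface, level with it; the furniture and walls round the work are solid. World frame = base frame: x ahead of the robot, y to its left, z up, the work surface at z = 0. Lengths are in mm, angles in rad, forces in N, time in s.
With the tool pointing down it reaches from about 325 to 875 mm from the base axis. Payload 4.4 kg.
Tool frame: the origin (TCP) lies on the centre line of the jaws, within the pads' length; the fingertips stand ahead of it and the grasp point (between the pads) lies 6 mm ahead of it (ctrl.tcp_to_tips is the z of the fingertips in the tool frame, in mm); z points along the fingers, y is the line along which they close (so a half turn about z gives the same grasp; the last joint's range is limited). The gripper opens to 85 mm and grips with 20 to 120 N. Pads are 22 mm wide; open, the fingers measure 114 mm over their backs; the gripper's body (76 mm by 85 mm) begins 54 mm behind the grasp point. The pads swing forward as they close: fully open they stand 13 mm farther back than shut.
Start: joints at [-1.327, 0.207, 1.542, -0, 1.393, -0.15], TCP at [220.616, -530.995, 256.282] pointing down, gripper open.
Joint ranges: [-2.73, 2.73], [-0.86, 2.22], [0.23, 2.46], [-1.11, 4.25], [0.08, 2.63], [-2.82, 2.82]. Speed limits (rad/s): [2.79, 2.79, 3.14, 3.14, 3.14, 3.14].

## Interface

Orientations are given as a 3x3 rotation matrix whose columns are the frame's x, y, z axes.
In Python, from plant import ctrl, sensors, optics gives the robot as it stands. Calls block until the motion is done:
- ctrl.move_ptp(position, orientation): joint-space move of the TCP to a pose.
- ctrl.move_l(position, rot=None, vel=150, threshold=None): straight line of the TCP; rot=None keeps the orientation; vel is the mean speed in mm/s. With threshold (N) it stops when the force on the tool has changed by that much, and returns True; else False.
- ctrl.set_joints(angles): joint-space move.
- ctrl.gripper_to(opening, force=None): finger opening in mm; force is the grip in N (None keeps the last); returns when the fingers have stopped.
- ctrl.hold(seconds).
- ctrl.solve_ik(position, orientation): joint angles nearest the present ones, or None.
- sensors.read_state(): the state.
- optics.grab_frame(name): name is "scene" or "side" or "wrist"; returns (picture, depth): 400x640x3 uint8, red, green, blue; 400x640 float32, mm along the optical axis (not along the pixel's ray), 0 where there is no reading.
- optics.camera_params(name): a dict with "mtx" (3x3 intrinsics, pixels), "k1" (the pictures are not rectified: a ray, as slopes to the right and down, at radius r is drawn at 1 + k1 r^2 times it, then the intrinsics apply), "R" (3x3) and "t" (3): a world point X has camera coordinates R X + t; the wrist camera has in their place "T_tool_cam" (4x4, takes a point from camera to tool coordinates, whose origin is the TCP and whose axes are the flange's). Camera axes: x right, y down, z forward; pixel columns grow to the right and rows downward; lengths in mm; the calibration is good to about 2 mm. A picture is of the moment at which its call begins: read the wrist's pose just before it. camera_params takes no time and is no camera call.
A pose or a line that the arm cannot do raises ctrl.MotionError and nothing moves.
- ctrl.finish_job(): hands the job in; it is judged then, once.
The state is a dict: "t": time; "q": joint angles; "qvel": joint speeds; "tau": joint torques, N m; "eef_pos": TCP position; "eef_rot": TCP orientation; "force": force on the tool from outside, world axes, zero at the start; "wrist_torque": the same for the moment, N m; "grip_width": finger opening in mm; "grasp_force": force on a finger pad.
Only numpy, scipy, OpenCV 4.12 (cv2) and the standard library are available. Lean on these libraries where they do the work, as an engineer would, in place of code of your own. Each camera call takes 0.05 s, during which the arm holds its last target. There are 200 camera calls.

## Task

Take the round burr carrier by its bar grip from the wire rest, push its stem down into the sprung socket on top of the coffee grinder, then turn it by feel until its grooves drop over the three balls and the springs pull it fully home, level. Be gentle: never press or wrench it against the grinder with more than about 30 newtons. Let go and leave the other things on the worktop where they are.

Things in the scene. Friction and masses are not known exactly. Their poses are not given: they have to be found in the camera images.
- carrier: Burr carrier, about 0.35 kg: aluminium disc of radius 72 mm at z 7-12 mm with three rim ears, a steel ring beneath. Origin on its axis in the ring's flat underside, z up. The ring (radius 52-68 mm) has three radial 90-degree vee grooves, 11 mm wide, 5.5 deep, at 0 and +-120 deg from the x axis, each by an ear. Starts level on the rest, origin 43 mm above the worktop.
- carrier_grip (a point): Middle of the black bar grip on the carrier's top, 30 mm above the carrier's origin, on its axis. The bar is 60 mm long along the carrier's x axis, 14 mm wide along y, and spans carrier z 12 to 41 mm.
- carrier_bulge (a point): Bulge of the stem under the carrier's middle: radius 11 mm, 21.5 mm below the carrier's origin. Above it the stem narrows at 45 deg to a neck of radius 3.5 mm; below it tapers to radius 3.5 mm at the tip, 33.5 mm below the carrier's origin.
- rest: Fixed wire ring stand (ring radius 46 mm, 50 mm high) on three legs, on which the carrier lies at the start, with its stem hanging inside. Origin: on the worktop under its centre
- grinder: Low fixed coffee grinder, grey housing 160 x 160 mm with a round metal top at z = 70 mm; spout and switch face its -x. Origin under its centre on the worktop, z up. On top sits a dark ribbed collar, radius 74 mm, z 70-80 mm, with a middle hole of radius 13 mm, three balls on it and the sprung socket inside.
- grinder_balls (a point): On the grinder's axis, level with the tops (z = 94 mm) of the three steel ball rollers, radius 5 mm, 60 mm from the axis. At the collar's mark they stand at 0 and +-120 deg from the grinder's x, but the stiff collar was left turned up to 0.7 rad either way: find it by sight or feel; it never yields. Off the grooves the carrier's flat ring rides here and slides easily when turned.
- grinder_socket (a point): On the grinder's axis at z = 75 mm, where three spring pins grip the stem. They part for the bulge at about 8 N down (3.5 N carrier weight included), passed about 2.5 mm before the ring meets the balls; then they pull the carrier down with some 5 to 7 N, felt as a tug on the gripping hand. A soft-close plunger under the stem slows fast pushing.
- grinder_seat (a point): On the grinder's axis at z = 90.6 mm: the carrier's origin when fully home, any groove on any ball. With the grooves within about 0.08 rad of the balls the carrier sinks these last 3.4 mm and centres itself if the grip is slack or lowers gently. It may hang, 2 deg tilted, with one groove not in: jog it. Once home, 0.6 N m would turn it out.
- fork: Bystander: steel fork lying on the worktop, 204 x 28 x 18 mm; origin under its middle
- steel_cup: Bystander: steel beaker, 76 mm wide, 102 mm high; origin under its centre
- jam_jar: Bystander: jam jar with a screw lid, 65 mm wide, 97 mm high; origin under its centre
- mug: Bystander: white mug standing upside down, 79 x 104 x 84 mm; origin under its middle
- tuna_tin: Bystander: flat tin, 86 mm wide, 40 mm high; origin under its centre
- tape_roll: Bystander: roll of tape lying flat, 104 mm wide, 25 mm high; origin under its centre
- lighter: Bystander: lighter lying on the worktop, 68 mm long; origin under its middle
- matchbox: Bystander: matchbox, 36 x 52 x 16 mm; origin under its middle
Mind the look-alikes: they are no part of the job. What is shaped like the carrier but blue or red is not meant.

How it is judged (in metres and radians):
On the way, in this order (a step that is already met when the one before it is completed fails the run):
1. the carrier is lifted clear of the wire rest (height (world z) of carrier above 0.1 m), for 0.1 s.
2. the carrier's stem is caught in the grinder's sprung socket (z of carrier in the frame of grinder_seat below 0.0053 m and horizontal distance between carrier and grinder_seat below 0.006 m), for 0.1 s.
At the end, for the whole second after the job is handed in: The carrier is fully home on the three balls: its origin no more than 1.5 mm above its home height and within 2.5 mm of the grinder's axis, level within 0.025 rad, at rest (z of carrier in the frame of grinder_seat between -0.002 and 0.0015 m and horizontal distance between carrier and grinder_seat below 0.0025 m and angle between carrier's own z axis and vertical below 0.025 rad and linear speed of carrier below 0.01 m/s); the robot touches nothing.
It fails at once if the carrier is pressed or wrenched against the grinder with more than 30 N (contact force between carrier and grinder above 30 N).
It fails at once if the robot itself presses on the grinder with more than 15 N (contact force between any of the arm, the fingers and grinder above 15 N).
It fails at once if a bystander is shifted by more than 30 mm (distance of any of fork, steel_cup, jam_jar, mug, tuna_tin, tape_roll, lighter, matchbox from where it was at the start of the episode above 0.03 m).
It also fails if it takes over 61 s, if anything falls off the work surface, if the arm or the gripper's body presses on something with over 40 N, if the wrist force passes 120 N, or if a joint passes its speed limit or range.

## Working session

There is one attempt and no reset: what is moved stays moved. The work goes in short steps, each a Python script; the robot and the scene stay as the last script left them, time stands still between calls to the robot, and variables do not carry over. Pictures are saved under pics/ and viewed, at most 10 in all, crops included, and the job is handed in when it is done.

```bash
ls; mkdir -p pics; python3 - <<'E'
from plant import ctrl,sensors,optics
import cv2,numpy as np
a=[]
for n in("scene","side"):
    p,d=optics.grab_frame(n); np.savez(f"{n}0.npz",p=p,d=d); cv2.imwrite(f"pics/{n}0.png",p[:,:,::-1])
    c=optics.camera_params(n); print(n,c)
print(optics.camera_params("wrist"),ctrl.tcp_to_tips, sensors.read_state()["t"])
E
```

```text
pics
scene {'mtx': array([[450.96022285,   0.        , 313.34392956],
       [  0.        , 450.96022285, 195.46600557],
       [  0.        ,   0.        ,   1.        ]]), 'k1': -0.09741549403230483, 'R': array([[-0.49799164, -0.86714553, -0.00793457],
       [-0.60978484,  0.35666869, -0.70777814],
       [ 0.61657666, -0.34762921, -0.70639023]]), 't': array([ 216.97375074,  380.03616775, 1104.4813338 ])}
side {'mtx': array([[426.33193559,   0.        , 316.37130379],
       [  0.        , 426.33193559, 198.81365399],
       [  0.        ,   0.        ,   1.        ]]), 'k1': -0.04564851692165997, 'R': array([[ 0.93179199,  0.36228311,  0.02268554],
       [ 0.18882566, -0.43038808, -0.88267263],
       [-0.3100138 ,  0.8267509 , -0.46944052]]), 't': array([-451.54589492,  -16.0298624 , 1546.15308378])}
{'mtx': array([[307.14619242,   0.        , 316.20561424],
       [  0.        , 307.14619242, 202.29389087],
       [  0.        ,   0.        ,   1.        ]]), 'k1': -0.042106607545064345, 'T_tool_cam': array([[ 5.76017344e-04, -9.56746925e-01, -2.90920932e-01,
         7.45986124e+01],
       [ 9.99999759e-01,  6.63667418e-04, -2.02613666e-04,
         4.24666425e-01],
       [ 3.86924746e-04, -2.90920746e-01,  9.56747077e-01,
        -1.18000430e+02],
       [ 0.00000000e+00,  0.00000000e+00,  0.00000000e+00,
         1.00000000e+00]])} 25.0 0.1
```

View pics/scene0.png

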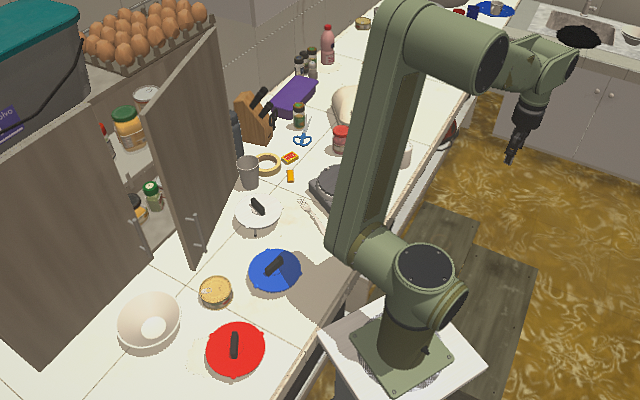

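View pics/side0.png

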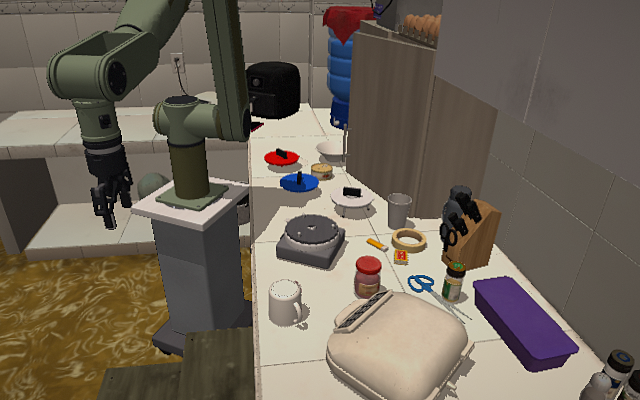

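Scene (px, scene view): the possible carriers are the silver disc on the wire rest at (257,210), the blue one at (274,268) and the red one at (235,348). I choose silver, which is at (352,200) in the side view. The grinder is at (312,237) in the side view and half hidden behind the arm in the scene view.

```bash
cat > h.py <<'E'
from plant import ctrl,sensors,optics
import cv2,numpy as np
def rays(c,uv):
    uv=np.asarray(uv,float).reshape(-1,1,2)
    n=cv2.undistortPoints(uv,c["mtx"],np.array([c["k1"],0,0,0.]))[:,0]
    return np.c_[n,np.ones(len(n))]
def campose(name,s=None):
    c=optics.camera_params(name)
    if name=="wrist":
        T=c["T_tool_cam"];R=np.array(s["eef_rot"]);return c,R@T[:3,:3],R@T[:3,3]+np.array(s["eef_pos"])
    return c,c["R"].T,-c["R"].T@c["t"]
def cloud(name,d,s=None):   # HxWx3 world points
    c,R,o=campose(name,s);v,u=np.mgrid[:400,:640]
    P=(rays(c,np.c_[u.ravel(),v.ravel()])*d.reshape(-1,1))@R.T+o
    P[d.ravel()==0]=np.nan
    return P.reshape(400,640,3)
def onplane(name,uv,z,s=None):
    c,R,o=campose(name,s);r=rays(c,uv)@R.T
    return o+r*((z-o[2])/r[:,2])[:,None]
def down(yaw): # tool y axis at angle yaw in world, z down
    c,s=np.cos(yaw),np.sin(yaw);y=np.array([c,s,0]);z=np.array([0,0,-1.]);return np.c_[np.cross(y,z),y,z]
E
python3 - <<'E'
from h import *
for n,(cu,cv),(gu,gv) in(("scene",(257,210),(330,190)),("side",(352,200),(312,237))):
    f=np.load(f"{n}0.npz");P=cloud(n,f["d"]);p=f["p"].astype(int)
    v,u=np.mgrid[:400,:640]
    w=(abs(u-cu)<45)&(abs(v-cv)<40)
    disc=w&(abs(P[...,2]-55)<8)&(p.min(2)>120); 
    bar=w&(p.max(2)<80)&(P[...,2]>60)&(P[...,2]<100)
    q=P[disc]; print(n,"disc",len(q),np.nanmedian(q,0),np.nanmin(q,0),np.nanmax(q,0))
    (cx,cy),r=cv2.minEnclosingCircle(q[:,:2].astype(np.float32));print("circ",cx,cy,r)
    q=P[bar]; print("bar",len(q),q.mean(0),q.max(0)-q.min(0)); r=cv2.minAreaRect(q[:,:2].astype(np.float32));print(r)
    w=(abs(u-gu)<60)&(abs(v-gv)<50)&(abs(P[...,2]-80)<5);q=P[w];
    if len(q): print("collar",len(q),np.median(q,0),cv2.minEnclosingCircle(q[:,:2].astype(np.float32)))
f=np.load("side0.npz");cv2.imwrite("pics/c1.png",cv2.hconcat([cv2.resize(f["p"][150:235,305:400,::-1],(395,354)),cv2.resize(f["p"][195:280,265:360,::-1],(395,354))]))
E
```

```text
scene disc 1145 [552.83139144 129.31974982  54.92597712] [487.959135    50.09358054  47.76534003] [705.34117648 193.90612325  61.29295105]
circ 597.472900390625 101.65138244628906 117.36631774902344
bar 118 [555.08124265 124.39016825  77.83610857] [60.73477812 19.36429992 28.45740661]
((557.9210205078125, 122.81502532958984), (60.2956657409668, 14.868173599243164), 8.260605812072754)
collar 440 [ 549.45587073 -118.01185903   79.63317172] ((538.9615478515625, -137.99403381347656), 72.37417602539062)
side disc 525 [573.76365201 100.50177127  57.07197154] [360.38633017 -85.16328294  47.32936404] [638.01652449 243.05961763  62.47544124]
circ 480.583251953125 78.94816589355469 201.8396759033203
bar 380 [574.66420405  13.87881323  78.60016373] [244.27477104 584.35698535  39.68827096]
((596.8683471679688, 81.41145324707031), (230.75938415527344, 588.9904174804688), 4.344399452209473)
collar 1456 [ 543.93949858 -174.88444569   81.51917915] ((560.1739501953125, -153.639892578125), 284.5215759277344)
```

View pics/c1.png

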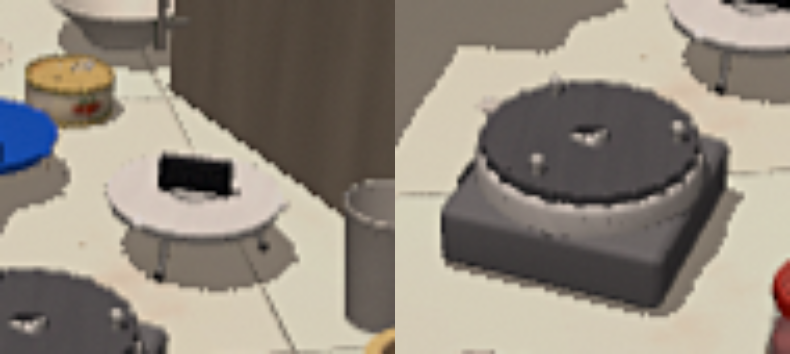

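The left crop shows the silver disc with its black bar on wire legs, next to the cabinet door. The right crop shows the grinder collar with its balls. The choice of silver is confirmed. Next I look with the wrist camera over the grinder, then over the carrier.

```bash
python3 - <<'E'
from h import *
f=np.load("scene0.npz");P=cloud("scene",f["d"]).reshape(-1,3);f=np.load("side0.npz");P=np.r_[P,cloud("side",f["d"]).reshape(-1,3)]
P=P[~np.isnan(P[:,0])]
for lo in (100,150,250,350):
    q=P[(P[:,2]>lo)&(np.hypot(P[:,0]-557,P[:,1]-123)<300)&(P[:,1]>-60)]
    if len(q): d=np.hypot(q[:,0]-557,q[:,1]-123);print(lo,q[d.argsort()[:1]],len(q))
s=sensors.read_state();print(np.round(s["eef_rot"],2).tolist())
for yaw in (-82,98):
  for xyz in ((557,123,67),(557,123,200),(545,-160,120)):
    q=ctrl.solve_ik(xyz,down(np.radians(yaw)));print(yaw,xyz,None if q is None else np.round(q,2))
q=ctrl.solve_ik((495,-160,240),down(-np.pi/2));
ctrl.move_ptp((495,-160,240),down(-np.pi/2));ctrl.hold(.3)
s=sensors.read_state();p,d=optics.grab_frame("wrist");np.savez("w1.npz",p=p,d=d,**{k:s[k] for k in("eef_pos","eef_rot")})
cv2.imwrite("pics/w1.png",p[:,:,::-1]);print(s["t"],s["eef_pos"],s["force"])
E
```

```text
100 [[614.8952804  222.53848754 478.65757929]] 35393
150 [[614.8952804  222.53848754 478.65757929]] 32910
250 [[614.8952804  222.53848754 478.65757929]] 27756
350 [[614.8952804  222.53848754 478.65757929]] 21567
[[0.92, 0.38, -0.0], [0.38, -0.92, 0.0], [0.0, -0.0, -1.0]]
-82 (557, 123, 67) [ 0.07  0.42  1.7  -0.    1.02  1.5 ]
-82 (557, 123, 200) [ 0.07  0.25  1.61 -0.    1.28  1.5 ]
-82 (545, -160, 120) [-0.44  0.34  1.68 -0.    1.12  0.99]
98 (557, 123, 67) [ 0.07  0.42  1.7  -0.    1.02 -1.64]
98 (557, 123, 200) [ 0.07  0.25  1.61 -0.    1.28 -1.64]
98 (545, -160, 120) [-0.44  0.34  1.68 -0.    1.12 -2.15]
2.0917 [ 494.87826179 -160.58983301  239.97048028] [ 0.23003352 -0.46809705  0.1311526 ]
```

View pics/w1.png

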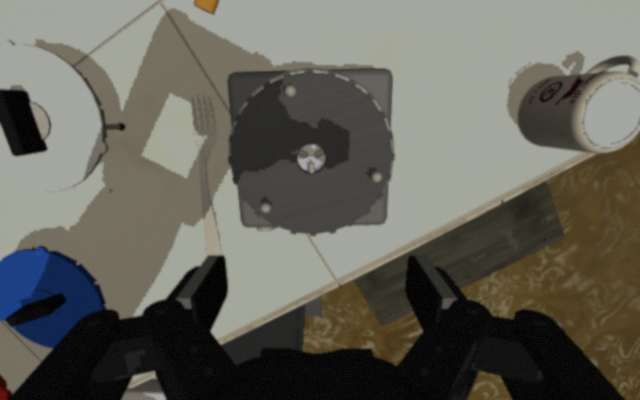

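The wrist view shows the balls at about (290,91), (376,177) and (266,207), and the socket hole at (311,157). I refine these and then look at the carrier.

```bash
cat >> h.py <<'E'
def refine(p,seed,win=9,thr=None):
    u,v=seed;g=cv2.cvtColor(p,cv2.COLOR_RGB2GRAY)[v-win:v+win+1,u-win:u+win+1].astype(float)
    m=g>(np.median(g)+25);n,l,st,c=cv2.connectedComponentsWithStats(m.astype(np.uint8));k=1+st[1:,4].argmax()
    return c[k]+[u-win,v-win],st[k,4]
E
python3 - <<'E'
from h import *
f=np.load("w1.npz");B=[]
for sd in((290,91),(376,177),(266,207)):
    c,a=refine(f["p"],sd);x=onplane("wrist",c,89.5,f)[0];B.append(x);print(c,a,x)
B=np.array(B)[:,:2]
# circumcentre
A=2*(B[1:]-B[0]);b=(B[1:]**2).sum(1)-(B[0]**2).sum();c=np.linalg.solve(A,b);print("centre",c,np.hypot(*(B-c).T),np.degrees(np.arctan2(*(B-c).T[::-1])))
P=cloud("wrist",f["d"],f)
v,u=np.mgrid[:400,:640];m=(abs(P[...,2]-80)<4)&(abs(u-311)<90)&(abs(v-150)<90);q=P[m];print("collar",np.median(q,0),cv2.minEnclosingCircle(q[:,:2].astype(np.float32)))
print("hole",onplane("wrist",(311,157),78,f))
ctrl.move_ptp((490,123,260),down(np.radians(-90)));ctrl.hold(.3)
s=sensors.read_state();p,d=optics.grab_frame("wrist");np.savez("w2.npz",p=p,d=d,**{k:s[k] for k in("eef_pos","eef_rot")})
cv2.imwrite("pics/w2.png",p[:,:,::-1]);print(s["t"],s["eef_pos"],s["force"])
E
```

```text
[290.36708861  90.81012658] 79 [ 584.3228874  -139.43109855   89.5       ]
[376.90909091 177.06060606] 66 [ 511.45339122 -214.9798328    89.5       ]
[265.37288136 208.08474576] 59 [ 482.37459276 -113.99161549   89.5       ]
centre [ 526.01362559 -156.10670327] [60.64689444 60.64689444 60.64689444] [  15.95976272 -103.8913866   136.01810186]
collar [ 532.61700442 -156.21755011   80.3845306 ] ((526.443603515625, -155.91392517089844), 76.38206481933594)
hole [[ 527.63538496 -156.02606317   78.        ]]
3.5333 [490.26203531 122.0406061  259.90063799] [-0.16878695 -0.11464423 -0.22480297]
```

View pics/w2.png

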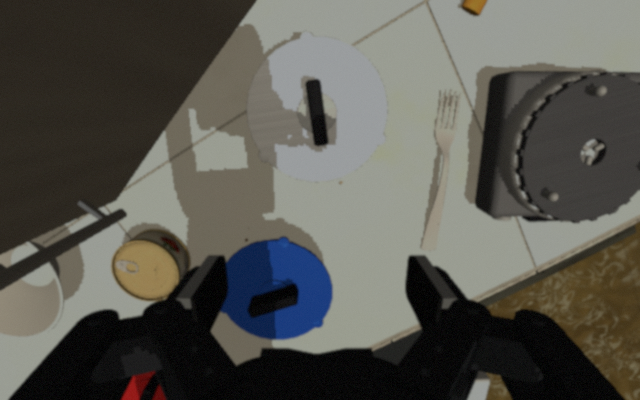

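```bash
python3 - <<'E'
from h import *
f=np.load("w2.npz");p=f["p"];P=cloud("wrist",f["d"],f)
v,u=np.mgrid[:400,:640];w=(abs(u-318)<85)&(abs(v-108)<85)
bar=(w&(p.max(2)<60)&(abs(u-318)<20)&(abs(v-112)<45)).astype(np.uint8)
cn=max(cv2.findContours(bar,0,2)[0],key=cv2.contourArea)[:,0]
# top face contour projected to z=84 
X=onplane("wrist",cn,84,f)[:,:2].astype(np.float32);print("bar top rect",cv2.minAreaRect(X))
q=P[(bar>0)&(abs(P[...,2]-84)<4)];print("cloud bar",np.median(P[bar>0],0),len(q),cv2.minAreaRect(q[:,:2].astype(np.float32)))
m=w&(abs(P[...,2]-55)<6);q=P[m];q2=q[:,:2].astype(np.float32)
mm=cv2.morphologyEx((m).astype(np.uint8),cv2.MORPH_CLOSE,np.ones((9,9)))
cn=max(cv2.findContours(mm,0,2)[0],key=cv2.contourArea)[:,0];E=onplane("wrist",cn,55,f)[:,:2]
c=E.mean(0)
for _ in range(10):
    r=np.hypot(*(E-c).T);k=abs(r-np.median(r))<2
    A=np.c_[2*E[k],np.ones(k.sum())];s=np.linalg.lstsq(A,(E[k]**2).sum(1),rcond=None)[0];c=s[:2]
r=np.hypot(*(E-c).T);a=np.degrees(np.arctan2(*(E-c).T[::-1]));print("disc",c,np.median(r),"z",np.median(q[:,2]))
print("ears",[(round(x),round(y,1)) for x,y in sorted(zip(a,r)) if y>np.median(r)+2])
cv2.imwrite("pics/w2c.png",cv2.resize(p[15:200,230:405,::-1],(567,600),interpolation=cv2.INTER_CUBIC))
E
```

```text
bar top rect ((561.5030517578125, 121.36241149902344), (58.1636848449707, 13.391301155090332), 8.001206398010254)
cloud bar [nan nan nan] 895 ((561.5574340820312, 121.33475494384766), (58.24045181274414, 13.3378267288208), 8.03596305847168)
disc [561.41076557 121.34080745] 71.09991241925286 z 55.467874265617354
ears [(-116, np.float64(73.6)), (-115, np.float64(74.0)), (-115, np.float64(74.9)), (-113, np.float64(75.9)), (-111, np.float64(75.0)), (-110, np.float64(75.6)), (-109, np.float64(75.2)), (-109, np.float64(73.8)), (5, np.float64(75.8)), (9, np.float64(76.4)), (10, np.float64(75.7)), (11, np.float64(75.9)), (11, np.float64(75.2)), (11, np.float64(74.4)), (12, np.float64(73.7)), (127, np.float64(76.1)), (130, np.float64(75.8)), (132, np.float64(73.4)), (133, np.float64(73.3))]
```

View pics/w2c.png

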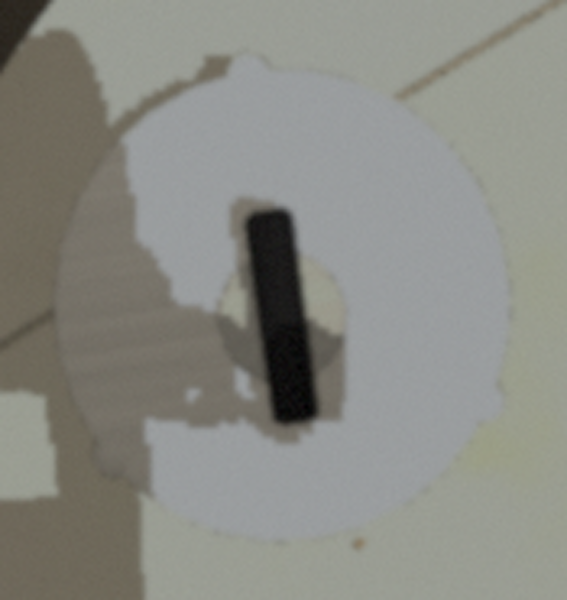

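The bar centre and disc centre agree at (561.4, 121.3). The crop shows ears near 9°, 130° and −112°, so carrier yaw is +8°. The balls are at +16° about (526,−156). Now I grasp and lift.

```bash
python3 - <<'E'
from h import *
R=down(np.radians(-82))
ctrl.move_ptp((561.4,121.3,170),R)
print(ctrl.move_l((561.4,121.3,84),vel=80,threshold=10))
s=sensors.read_state();print(s["eef_pos"],s["force"])
ctrl.gripper_to(10,60);s=sensors.read_state();print(s["grip_width"],s["grasp_force"],s["force"])
ctrl.move_l((561.4,121.3,200),vel=80);ctrl.hold(.3)
s=sensors.read_state();print(s["t"],s["grip_width"],s["grasp_force"],s["force"],s["wrist_torque"])
p,d=optics.grab_frame("wrist");np.savez("w3.npz",p=p,d=d,**{k:s[k] for k in("eef_pos","eef_rot")})
P=cloud("wrist",d,s);q=P[(abs(P[...,2]-171)<12)&(np.hypot(P[...,0]-561,P[...,1]-121)<85)]
print(len(q),np.median(q,0),cv2.minEnclosingCircle(q[:,:2].astype(np.float32)))
A=np.c_[q[:,:2],np.ones(len(q))];print("plane",np.linalg.lstsq(A,q[:,2],rcond=None)[0][:2])
cv2.imwrite("pics/w3.png",p[:,:,::-1])
E
```

```text
False
[562.05476079 121.34024382  84.69732683] [-0.33520508  0.06631554 -0.94282488]
12.751054653986996 59.77073907852173 [-0.61206221  0.2578869   1.65665209]
7.8917 12.613753498277411 59.03896987438202 [ 0.05316171 -0.77202523 -4.07296856] [ 0.00930151  0.02411598 -0.01216416]
35501 [589.19052602 126.84985284 170.90320055] ((565.1204223632812, 121.73595428466797), 73.17986297607422)
plane [-3.08776720e-03 -3.53970597e-05]
```

View pics/w3.png

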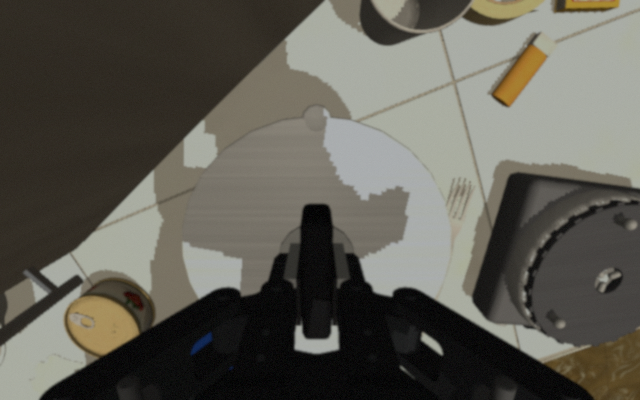

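The carrier is held level, with an offset of about 41 mm from TCP to origin. Now I move over the grinder, turned +8°, and lower by feel.

```bash
python3 - <<'E'
from h import *
R=down(np.radians(-74));C=(526.0,-156.1)
ctrl.move_l((*C,200),R,vel=180)
ctrl.hold(.2)
def st(): 
    s=sensors.read_state();print(round(s["t"],2),np.round(s["eef_pos"],2),np.round(s["force"],2),np.round(s["wrist_torque"],2),round(s["grip_width"],1));return s
s0=st();f0=s0["force"]
e=np.array(s0["eef_pos"])-[*C,200]; print("err",e)
z=159.;hit=ctrl.move_l((*C,z),vel=60,threshold=6);print(hit);st()
if not hit:
  for z in np.arange(156,136,-1.):
    ctrl.move_l((*C,z),vel=10);s=st();df=np.array(s["force"])-f0
    if np.hypot(*df[:2])>8 or df[2]>12: print("stop");break
E
```

```text
9.84 [ 526.11 -155.44  200.  ] [-0.24  0.19 -3.42] [0.03 0.02 0.03] 12.6
err [0.11234687 0.65740423 0.00412388]
False
10.68 [ 526.29 -156.27  159.24] [ 0.56  0.08 -2.79] [-0.06  0.03 -0.04] 12.8
11.12 [ 525.96 -156.08  155.99] [-0.4  -0.46 -4.38] [ 0.   -0.04 -0.05] 12.6
11.38 [ 525.94 -156.07  154.92] [-1.09 -0.88 -3.07] [-0.03 -0.02  0.02] 12.5
11.62 [ 525.91 -156.05  153.89] [-0.15 -0.7  -3.63] [-0.01  0.   -0.  ] 12.9
11.88 [ 525.93 -156.08  152.91] [-0.75 -0.38 -3.44] [ 0.06  0.02 -0.03] 12.8
12.12 [ 525.92 -156.05  151.89] [ 0.18 -0.59 -2.59] [ 0.02 -0.01 -0.02] 12.6
12.38 [ 525.97 -156.08  150.93] [ 0.34 -0.08 -3.76] [-0.02  0.01 -0.01] 12.8
12.62 [ 526.13 -155.99  150.06] [-0.11 -0.33 -3.12] [ 0.08 -0.03  0.02] 13.1
12.88 [ 526.3  -156.13  149.34] [-0.04 -0.06  0.02] [ 0.21 -0.07 -0.  ] 13.0
13.12 [ 526.46 -156.54  148.44] [ 0.85 -0.45 -0.05] [-0.04 -0.15  0.01] 12.7
13.38 [ 526.14 -156.54  147.2 ] [-0.07 -1.03  1.71] [-0.23 -0.06  0.  ] 12.7
13.62 [ 525.97 -156.15  145.93] [-0.21 -0.72  1.27] [-0.11 -0.07  0.01] 13.1
13.88 [ 525.97 -155.97  144.82] [-0.65 -0.01  0.46] [-0.13 -0.11 -0.02] 12.9
14.12 [ 525.97 -155.99  143.82] [ 1.45 -0.11  1.25] [-0.04 -0.09 -0.02] 12.9
14.38 [ 525.95 -156.09  142.86] [0.29 0.35 1.03] [-0.08 -0.12 -0.01] 12.6
14.62 [ 526.02 -156.1   141.9 ] [ 0.99 -0.08  1.11] [-0.05 -0.11 -0.  ] 13.2
14.88 [ 526.02 -156.08  140.86] [ 0.58 -0.13  0.96] [-0.05 -0.14 -0.06] 12.8
15.12 [ 525.71 -155.85  139.58] [ 0.52 -0.2   0.79] [ 0.06 -0.1   0.  ] 12.9
15.38 [ 525.57 -155.9   138.24] [ 1.84  0.31 -2.15] [-0.07 -0.21 -0.02] 13.0
15.62 [ 525.36 -155.88  137.02] [ 1.79 -0.06 -5.79] [-0.06 -0.23 -0.02] 13.0
15.88 [ 525.05 -155.81  135.59] [  1.    -0.86 -10.12] [-0.14 -0.3  -0.02] 12.9
```

The bulge passed at about z=138 and the tug (−10 N) is clear. I keep lowering gently into the grooves.

```bash
python3 - <<'E'
from h import *
C=(526.0,-156.1)
def st(): 
    s=sensors.read_state();print(round(s["t"],2),np.round(s["eef_pos"],2),np.round(s["force"],2),np.round(s["wrist_torque"],2),round(s["grip_width"],1));return s
st()
for z in np.arange(135.5,130.4,-.5):
    ctrl.move_l((*C,z),vel=5);ctrl.hold(.1);s=st()
    if s["force"][2]>6: print("stop");break
E
```

```text
15.88 [ 525.05 -155.81  135.59] [  1.    -0.86 -10.12] [-0.14 -0.3  -0.02] 12.9
16.43 [ 525.01 -155.7   134.5 ] [ -0.2   -0.15 -12.26] [-0.01  0.14 -0.04] 13.1
16.77 [ 525.5  -155.8   134.44] [ -1.     0.71 -12.8 ] [ 0.    0.21 -0.  ] 12.9
17.12 [ 526.25 -155.97  134.6 ] [ -0.73   0.98 -12.84] [ 0.13  0.03 -0.05] 12.8
17.48 [ 526.47 -156.45  134.43] [ -0.12   0.43 -10.43] [-0.03  0.01 -0.03] 12.8
17.82 [ 526.51 -156.44  133.92] [-0.16 -0.74 -9.86] [-0.13 -0.13  0.06] 12.6
18.18 [ 526.3  -156.3   133.21] [ 1.84 -1.57 -8.72] [-0.21 -0.18  0.05] 13.2
18.52 [ 525.97 -156.08  132.46] [ 0.94 -0.86 -7.52] [-0.15 -0.16 -0.06] 12.9
18.88 [ 526.04 -156.03  131.99] [ 1.55 -1.17 -6.47] [-0.06 -0.19 -0.02] 13.0
19.23 [ 526.2  -155.93  131.71] [ 1.22  1.15 -6.02] [ 0.23 -0.14 -0.01] 13.0
19.57 [ 526.29 -155.89  131.51] [ 0.77  3.69 -0.99] [ 0.5   0.07 -0.05] 13.1
19.93 [ 526.39 -155.88  131.34] [-1.    4.93  4.8 ] [ 0.86  0.31 -0.1 ] 12.9
```

The force stays pulling down to z≈131.5, which looks seated. I open, retreat, and check tilt and height with the depth camera.

```bash
python3 - <<'E'
from h import *
ctrl.gripper_to(30);ctrl.hold(.3)
s=sensors.read_state();print(s["t"],s["eef_pos"],s["force"])
x=s["eef_pos"];ctrl.move_l((526,-156.1,240),vel=120)
R=down(np.radians(-90));ctrl.move_ptp((466,-156.1,260),R);ctrl.hold(.3)
s=sensors.read_state();p,d=optics.grab_frame("wrist");np.savez("w4.npz",p=p,d=d,**{k:s[k] for k in("eef_pos","eef_rot")});print(s["t"])
P=cloud("wrist",d,s);rr=np.hypot(P[...,0]-526,P[...,1]+156);m=(abs(P[...,2]-103)<9)&(rr<68)&(rr>35);q=P[m]
A=np.c_[q[:,:2]-[526,-156],np.ones(len(q))]
co=np.linalg.lstsq(A,q[:,2],rcond=None)[0];print("plane",co,len(q),"housing",np.nanmedian(P[(abs(P[...,2]-70)<6)&(rr>74)&(rr<100)],0))
m=(abs(P[...,2]-103)<9)&(rr<90);q=P[m][:,:2];print(cv2.minEnclosingCircle(q.astype(np.float32)))
w=P[(abs(P[...,2])<8)][:,2];print("table z",np.median(w))
cv2.imwrite("pics/w4.png",p[:,:,::-1])
ps,ds=optics.grab_frame("side");np.savez("side1.npz",p=ps,d=ds)
E
```

```text
20.5333 [ 526.01092562 -156.2448101   130.45649795] [ 0.45429319  0.49360722 -0.94354021]
22.25
plane [-1.27682151e-03  2.64605845e-04  1.02540136e+02] 14334 housing [nan nan nan]
((526.6109619140625, -155.57028198242188), 76.45123291015625)
table z 0.18254079537720713
  return np.nanmean(a, axis, out=out, keepdims=keepdims)
```

View pics/w4.png

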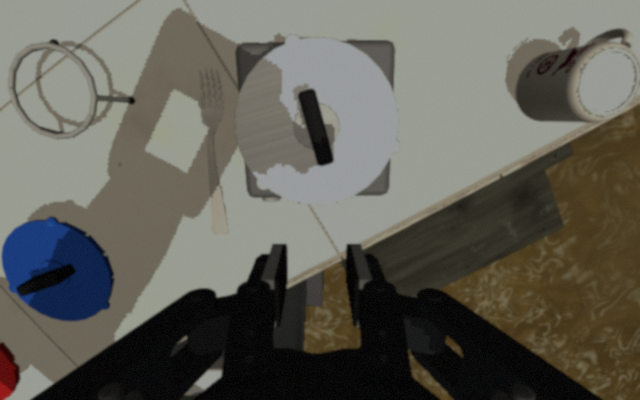

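The carrier is seated on the grinder at (316,120), bar at (315,127). The disc top measures z=102.5 mm (home is 102.6), tilt is 0.0013 rad, and the robot is clear. I hand in.

```bash
python3 -c "
from plant import ctrl
print(ctrl.finish_job())"
```

```text
the job is handed in; nothing more can be done
None
```

The job is handed in: the carrier is fully home on the three balls (disc top at 102.5 mm against 102.6 mm nominal, tilt about 0.001 rad), released, with the bystanders left alone, at about 22 s of the 61 s; the hand-in call returned no verdict.

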